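# Put the rack crossbar away past the post

### The arm

A 6-joint arm with a two-finger parallel gripper is mounted at the origin on the work surface. World frame = base frame: x ahead of the robot, y to its left, z up, the work surface at z = 0. Lengths are in m, angles in degrees, forces in N, time in s.
With the tool pointing down it reaches from about 0.3 to 0.75 m from the base axis. Payload 8.5 kg.
Tool frame: the origin (TCP) lies on the mounting face of the last link; the fingertips stand 173 mm ahead of it and the grasp point (between the pads) lies 155 mm ahead of it (env.tips_ahead is the distance from the TCP to the fingertips, in m); x points along the fingers, z is the direction in which the jaws open and shut, and the axes are right-handed (so a half turn about x gives the same grasp; the last joint's range is limited). The gripper opens to 85 mm and grips with 20 to 120 N. Pads are 22 mm wide; open, the fingers measure 114 mm over their backs; the gripper's body (76 mm by 85 mm) begins 54 mm behind the grasp point. The pads swing forward as they close: fully open they stand 13 mm farther back than shut.
Start: joints at [-79.658, 21.807, 74.336, -0, 83.858, -12.336], TCP at [0.212, -0.507, 0.405] pointing down, gripper open.
Joint ranges: [-178.18, 178.18], [-50.72, 133.34], [12.68, 142.11], [-81.47, 261.47], [9.98, 163.14], [-165.26, 165.26]. Speed limits (degrees/s): [136.94, 136.94, 180, 180, 180, 180].

### API

Orientations are given as a 3x3 rotation matrix whose columns are the frame's x, y, z axes.
In Python, from rig import env, optics gives the robot as it stands.
- The arm moves only by the shell command python3 -m inch 'ROWS' [FORCE]. ROWS is JSON, a list of rows, each a list of 3 entries, a list of its own where there are three numbers: the closure, from -1 (fully open) to 1 (shut), then the shift along the tool's x, y, z in units of 30 mm (1.0 is 30 mm), then the turn about the tool's x in units of 5 degrees (1.0 is 5 degrees). In form: [[hand, [x, y, z], yaw], ...]. A call has exactly 8 rows; each row shifts and turns the commanded pose from where the row before left it, along the tool's axes as they then stand; what a row does not reach is not made up. A row lasts 1/12 s, in which the tool goes at most 41.7 mm and 7.16 degrees, less where a joint would pass 70% of its speed; a pose out of reach is approached as far as the arm can. A call is refused whole if a number of a shift passes 1 or a number of a turn 1, either way. A call with a gripper value outside its range is refused whole. The fingers move at their own pace and stop on an object; FORCE is the grip in N (left out, the last holds). Time passes only in rows, so rows that do not move let the fingers close, or fill a call up. It gives the time, the measured TCP pose, the force and the opening at its end, in the units of the state.
- env.observe(): the state, without advancing time (a new reading comes with each control period).
- optics.get_image(name): name is "scene" or "top"; returns the picture (384x512x3 uint8, red, green, blue); there is no depth.
- optics.camera_params(name): a dict with "fx", "fy", "cx", "cy" (pixels), "xyz" and "rotation" of the camera in the world. Camera axes: x right, y down, z forward; pixel columns grow to the right and rows downward; lengths in m; the calibration is good to about 2 mm. A picture is of the moment at which its call begins. camera_params takes no time and is no camera call.
- env.close_job(): hands the job in, once; it reports no verdict.
The state is a dict: "time_s": time; "q": joint angles; "qvel": joint speeds; "joint_efforts": joint torques, N m; "position": TCP position; "tool_rot": TCP orientation; "ft_force": force on the tool from outside, world axes, zero at the start; "wrist_torque": the same for the moment, N m; "grip_width": finger opening in m.
Only numpy, scipy, OpenCV 4.12 (cv2) and the standard library are available. Lean on these libraries where they do the work, as an engineer would, in place of code of your own. Each camera call takes 0.05 s, during which the arm holds its last target.

### The job

The clothes-rack crossbar lies on the sorting bench in front of its open-fronted plywood storage bay, and a steel post stands in the bay's mouth. Using only pushes of the fingers, slide the bar along the bench: first angle the end nearer the post in so that it goes behind the post, with the other end still outside, then push the other end in, until the whole bar lies flat against the back board. Do not pick up or tip the bar, and leave the things around it where they are; finish with the hand clear.

Things in the scene. Friction and masses are not known exactly. Their poses are not given: they have to be found in the camera images.
- bay: Fixed plywood bay without floor or front, walls 12 mm thick and 45 mm high on the bench. Origin: middle of the open mouth, at bench height; x points straight into the bay, y to its left along the mouth, z up. Inside it is 90 mm deep (inner face of the back board at x = 90 mm) and 320 mm long (inner faces of the side walls at y = -160 and +160 mm). Faces the robot, turned by up to 0.15 rad.
- post: Fixed round steel post, 32 mm diameter, 80 mm tall, standing in the mouth of the bay (bay x = 0) 78 to 92 mm left of its middle. Origin at its foot.
- bar: The crossbar: straight aluminium rectangular tube with black end caps, 260 mm long, 40 mm wide, 28 mm high, about 0.3 to 0.55 kg, sliding on the bench with friction. Origin: centre of its underside; y runs along its length (+y to the end nearer the post), x across it (towards the bay at the start), z up. Its middle starts some 85 to 105 mm before the mouth and 75 to 115 mm right of the middle of the bay, roughly parallel to the mouth (within 0.25 rad).
- bar_post_end (a point): Centre of the bar's end face nearer the post (left end), 14 mm above the bench, 130 mm along +y of the bar.
- bar_free_end (a point): Centre of the bar's other end face (right end), 14 mm above the bench, 130 mm along -y of the bar.
- mug: Bystander, leave alone: mug, 76 mm across, 90 mm tall, stands left of the bar, open side up. Origin: centre of its underside.
- spray: Bystander, leave alone: clear round bottle, 60 mm across, 150 mm tall, stands right of the bay. Origin: centre of its underside.
- tape: Bystander, leave alone: roll of brown tape lying flat, 90 mm across, 25 mm high, left of the bay. Origin: centre of its underside.
- jar: Bystander, leave alone: glass jar, 60 mm across, 80 mm tall, beyond the bay's back board. Origin: centre of its underside.
- tagbox: Bystander, leave alone: cardboard box 70 x 110 x 45 mm, beyond the bay. Origin: centre of its underside.
- brush: Bystander, leave alone: hand brush, 200 mm long, lying beyond the bay. Origin: middle of its length.

How it is judged (in metres and radians):
On the way:
1. the end nearer the post is inside the bay, behind the post's centre line, while the other end is still outside (x of bar_post_end in the frame of bay above 0.015 m and x of bar_free_end in the frame of bay below 0 m), for 0.1 s.
At the end, for the whole second after the job is handed in: The bar lies flat on the bench inside the bay, behind the post, both ends within about 12 mm of resting against the back board (end centres more than 58 mm into the bay; 70 mm is touching), between the side walls and at rest (x of bar_post_end in the frame of bay between 0.058 and 0.08 m and x of bar_free_end in the frame of bay between 0.058 and 0.08 m and y of bar_post_end in the frame of bay between 0.09 and 0.165 m and height (world z) of bar below 0.006 m and angle between bar's own z axis and vertical below 0.08 rad and linear speed of bar below 0.01 m/s).
It fails at once if the bar is lifted, or one of its ends raised, by more than 12 mm (height (world z) of bar above 0.012 m or height (world z) of any of bar_post_end, bar_free_end above 0.026 m).
It fails at once if the bar is tipped (angle between bar's own z axis and vertical above 0.35 rad).
It fails at once if a bystander is moved by more than 20 mm (distance of any of mug, spray, tape, jar, tagbox, brush from where it was at the start of the episode above 0.02 m).
It also fails if it takes over 69 s, if anything falls off the work surface, if the arm or the gripper's body presses on something with over 40 N, if the wrist force passes 120 N, or if a joint passes its speed limit or range.

## Working session

There is one attempt and no reset: what is moved stays moved. The work goes in short steps, Python scripts to look and compute and a shell command to move; the robot and the scene stay as the last step left them, time stands still between calls to the robot, and variables do not carry over. Pictures are saved under pics/ and viewed, and the job is handed in when it is done.

```bash
ls; mkdir -p pics; python3 - <<'E'
from rig import env, optics
import cv2
for n in ("scene","top"):
    im=optics.get_image(n); cv2.imwrite(f"pics/{n}0.png",im[:,:,::-1]); print(optics.camera_params(n))
s=env.observe(); print(s['time_s'],s['position'],s['tool_rot'],s['grip_width'],env.tips_ahead)
E
```

```text
pics
{'fx': 495.9033475990965, 'fy': 495.9033475990965, 'cx': 256.85519498669737, 'cy': 184.66897118908062, 'xyz': array([1.26869387, 0.76702507, 0.71705191]), 'rotation': array([[-0.75291323,  0.36617607, -0.54684253],
       [ 0.65802493,  0.4329661 , -0.61607106],
       [ 0.01117379, -0.82368407, -0.56693889]])}
{'fx': 474.6915774157051, 'fy': 474.6915774157051, 'cx': 258.54248266113007, 'cy': 197.77862382529503, 'xyz': array([0.43254341, 0.03262393, 0.95961472]), 'rotation': array([[ 0.06797289, -0.97428859,  0.21480554],
       [-0.99767196, -0.06518894,  0.02002654],
       [-0.00550868, -0.21566673, -0.97645149]])}
0.1 [ 0.21204362 -0.50745321  0.40417048] [[-2.38693063e-04  9.22696344e-01  3.85527430e-01]
 [ 1.27030852e-03  3.85527410e-01 -9.22695509e-01]
 [-9.99999165e-01  2.69497761e-04 -1.26413174e-03]] 0.08532239133966801 0.1734
```

View pics/scene0.png

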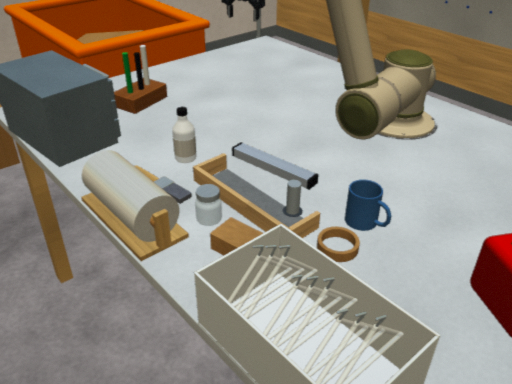

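View pics/top0.png

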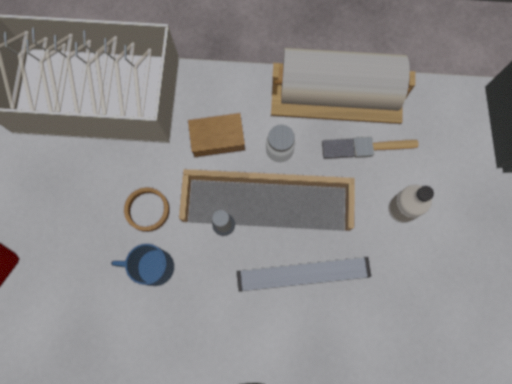

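```bash
python3 - <<'E'
import cv2
im=cv2.imread("pics/top0.png")
cv2.imwrite("pics/top0a.png",cv2.resize(im[110:290,130:390],None,fx=3,fy=3,interpolation=cv2.INTER_CUBIC))
E
```

```text
(no output)
```

View pics/top0a.png

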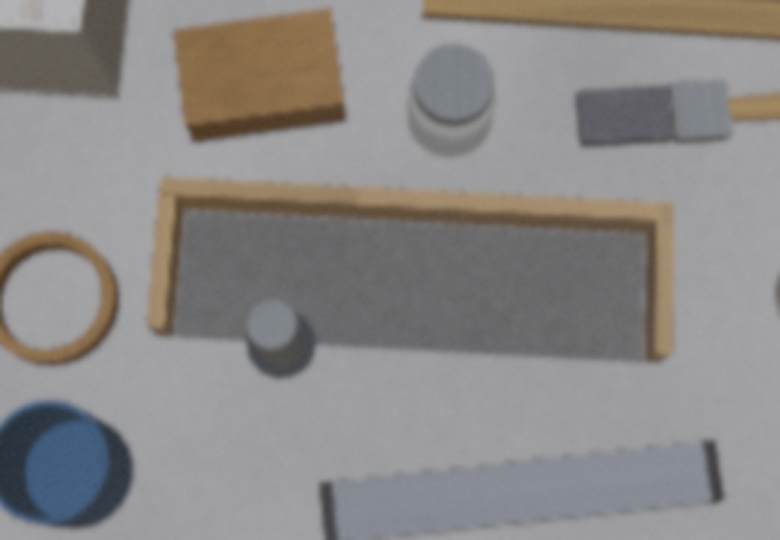

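In the enlarged crop (3x, offset 130,110), the wall-top corners are at about (163,180), (672,206), (151,328) and (670,355). The bar-top corners are about (320,484), (715,441), (722,499) and (333,543), and the post top is centred at about (271,324).

```bash
cat > h.py <<'E'
import numpy as np, cv2
from rig import env, optics
def px(u,v,z,cam="top"):
    p=optics.camera_params(cam); d=p['rotation']@np.array([(u-p['cx'])/p['fx'],(v-p['cy'])/p['fy'],1])
    return p['xyz']+d*(z-p['xyz'][2])/d[2]
def proj(P,cam="top"):
    p=optics.camera_params(cam); c=p['rotation'].T@(np.array(P)-p['xyz'])
    return np.array([p['fx']*c[0]/c[2]+p['cx'],p['fy']*c[1]/c[2]+p['cy']])
E
python3 - <<'E'
from h import *
f=lambda x,y,z:px(130+x/3-.33,110+y/3-.33,z)[:2].round(4)
W=[f(163,180,.045),f(672,206,.045),f(151,328,.045),f(670,355,.045)]
print("walls",W,np.linalg.norm(W[0]-W[1]),np.linalg.norm(W[2]-W[3]),np.linalg.norm(W[0]-W[2]),np.linalg.norm(W[1]-W[3]))
B=[f(320,484,.028),f(715,441,.028),f(722,499,.028),f(333,543,.028)]
print("bar",B,np.linalg.norm(B[0]-B[1]),np.linalg.norm(B[0]-B[3]),np.mean(B,0))
d=B[0]-B[1];e=B[3]-B[2];print("bar yaw",[np.degrees(np.arctan2(-q[0],q[1])) for q in(d,e)])
print("post",f(271,324,.08))
d=W[0]-W[1];e=W[2]-W[3];print("bay yaw",[np.degrees(np.arctan2(-q[0],q[1])) for q in(d,e)])
print("mouth",(W[2]+W[3])/2,"backmid",(W[0]+W[1])/2)
print("bottom mouth inner",f(172,336,0),f(648,360,0))
print('mug top',f(50,463,.09))
E
```

```text
walls [array([0.6813, 0.2041]), array([ 0.6859, -0.1347]), array([0.5811, 0.2018]), array([ 0.586 , -0.1359])] 0.33883122642401187 0.3377355474331951 0.10022639372939651 0.0999072069472468
bar [array([0.4891, 0.0849]), array([ 0.5342, -0.1697]), array([ 0.4971, -0.1749]), array([0.4523, 0.0736])] 0.2585636672079045 0.03849584393152072 [ 0.493175 -0.046525]
bar yaw [np.float64(10.045205686331666), np.float64(10.219606095979037)]
post [0.583  0.1204]
bay yaw [np.float64(0.7778760102887791), np.float64(0.8312988431245547)]
mouth [0.58355 0.03295] backmid [0.6836 0.0347]
bottom mouth inner [0.5838 0.1952] [ 0.5891 -0.1294]
mug top [0.4869 0.2461]
```

```bash
python3 -m inch '[[1,[0,0.85,-0.9],0],[1,[0,0.85,-0.9],0],[1,[0,0.85,-0.9],0],[1,[0,0.85,-0.9],0],[1,[0,0.85,-0.9],0],[1,[0,0.85,-0.9],0],[1,[0,0.85,-0.9],0],[1,[0,0.85,-0.9],0]]'; python3 -m inch '[[1,[0,0.85,-0.9],0],[1,[0,0.85,-0.9],0],[1,[0,0.85,-0.9],0],[1,[0,0.85,-0.9],0],[1,[0,0.85,-0.9],0],[1,[0,0.85,-0.9],0],[1,[0,0.85,-0.9],0],[1,[0,0.85,-0.9],0]]'
```

```text
time_s: 0.77
position: [0.3171, -0.2277, 0.4046]
tool_rot: [[-0.0, 0.923, 0.385], [0.0, 0.385, -0.923], [-1.0, -0.0, -0.0]]
ft_force: [0.9, 0.2, 0.5]
grip_width: -0.0003
time_s: 1.43
position: [0.422, 0.0505, 0.4047]
tool_rot: [[-0.0, 0.923, 0.386], [-0.0, 0.386, -0.923], [-1.0, -0.0, -0.0]]
ft_force: [1.7, -0.9, 0.6]
grip_width: 0.0001
```

```bash
python3 -m inch '[[1,[0,0,0],1],[1,[0,0,0],1],[1,[0,0,0],1],[1,[0,0,0],1],[1,[0,0,0],0.5],[1,[0,0,0],0],[1,[0,0,0],0],[1,[0,0,0],0]]'; python3 -c "
from h import *
s=env.observe();print(s['tool_rot'].round(3) if hasattr(s['tool_rot'],'round') else s['tool_rot'],s['q'])"
```

```text
time_s: 2.1
position: [0.4219, 0.0484, 0.4046]
tool_rot: [[-0.0, 1.0, 0.005], [0.0, 0.005, -1.0], [-1.0, -0.0, -0.0]]
ft_force: [0.1, -0.1, 0.5]
grip_width: 0.0002
[[-0.     1.     0.005]
 [ 0.     0.005 -1.   ]
 [-1.    -0.    -0.   ]] [-9.51390436e+00  9.14095214e+00  9.24999584e+01  8.08820908e-04
  7.83784512e+01  8.02261380e+01]
```

```bash
python3 -m inch '[[1,[0.91,-0.02,-0.03],0],[1,[0.91,-0.02,-0.03],0],[1,[0.91,-0.02,-0.03],0],[1,[0.91,-0.02,-0.03],0],[1,[0.91,-0.02,0],0],[1,[0.91,-0.02,0],0],[1,[0.91,0,0],0],[1,[0.91,0,0],0]]'; python3 -c "
from h import *
for n in('top','scene'): cv2.imwrite('pics/%s1.png'%n,optics.get_image(n)[:,:,::-1])"
```

```text
time_s: 2.77
position: [0.4183, 0.052, 0.1852]
tool_rot: [[0.001, 1.0, 0.004], [-0.0, 0.004, -1.0], [-1.0, 0.001, 0.0]]
ft_force: [0.6, -0.5, 0.0]
grip_width: -0.0001
```

View pics/scene1.png

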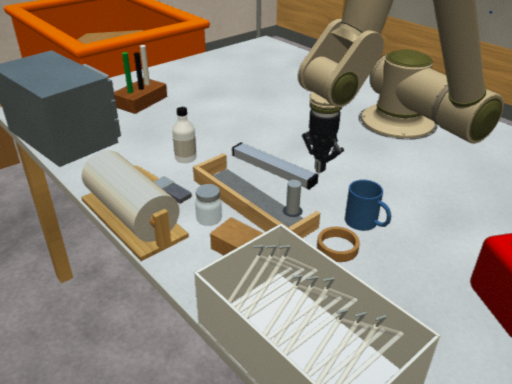

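View pics/top1.png

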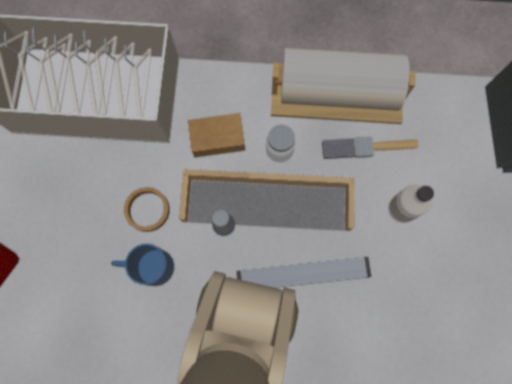

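The fingers stand behind the bar's left end, clear of the mug.

```bash
python3 -m inch '[[1,[0,0.25,0],0],[1,[0,0.25,0],0],[1,[0,0.25,0],0],[1,[0,0.25,0],0],[1,[0,0.25,0],0],[1,[0,0.25,0],0],[1,[0,0.25,0],0],[1,[0,0.25,0],0]]'; python3 -c "
from h import *
for n in('top','scene'): cv2.imwrite('pics/%s2.png'%n,optics.get_image(n)[:,:,::-1])"
```

```text
time_s: 3.53
position: [0.4791, 0.0523, 0.1865]
tool_rot: [[0.0, 1.0, 0.003], [0.0, 0.003, -1.0], [-1.0, 0.0, -0.0]]
ft_force: [-1.3, -0.2, 0.5]
grip_width: -0.0002
```

View pics/scene2.png

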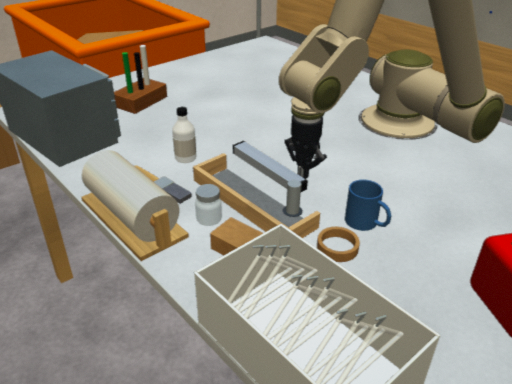

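View pics/top2.png

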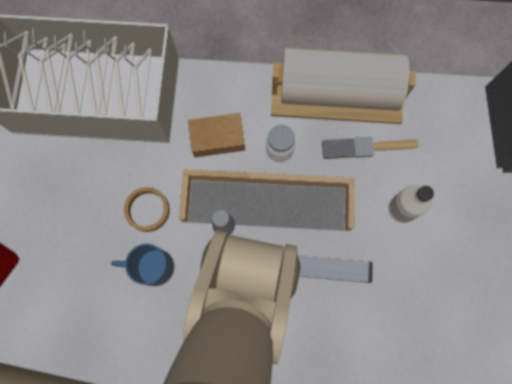

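The bar has turned by about 13° and now lies roughly parallel to the mouth; its right end is at top-view pixel (371,270). The left end sits right of the post, so I'll keep pushing.

```bash
python3 -m inch '[[1,[0,0.22,0],0.5],[1,[0,0.22,0],0.5],[1,[0,0.22,0],0.5],[1,[0,0.22,0],0.5],[1,[0,0.22,0],0.5],[1,[0,0.22,0],0],[1,[0,0.22,0],0],[1,[0,0.22,0],0]]'; python3 -c "
from h import *
for n in('top','scene'): cv2.imwrite('pics/%s3.png'%n,optics.get_image(n)[:,:,::-1])"
```

```text
time_s: 4.3
position: [0.5309, 0.0451, 0.1862]
tool_rot: [[-0.0, 0.977, -0.212], [0.0, -0.212, -0.977], [-1.0, -0.0, 0.0]]
ft_force: [-1.0, 0.5, -0.1]
grip_width: 0.0
```

View pics/scene3.png

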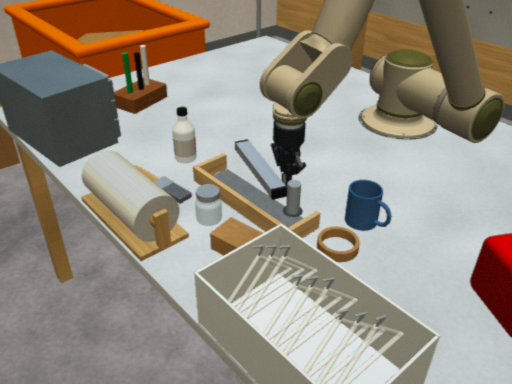

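View pics/top3.png

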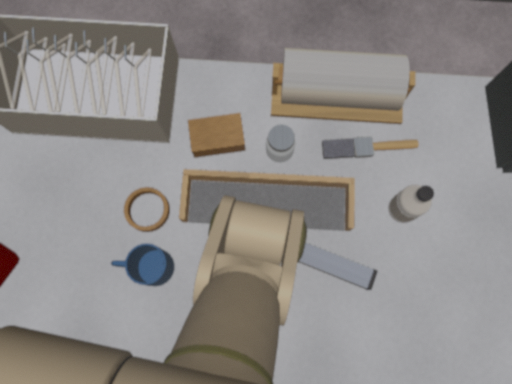

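```bash
python3 - <<'E'
import cv2
im=cv2.imread("pics/top3.png")
a=cv2.resize(im[200:310,290:400],None,fx=4,fy=4,interpolation=cv2.INTER_CUBIC)
b=cv2.resize(cv2.imread("pics/scene3.png")[120:230,220:310],None,fx=4,fy=4,interpolation=cv2.INTER_CUBIC)
cv2.imwrite("pics/c3.png",cv2.hconcat([a,b]))
E
```

```text
(no output)
```

View pics/c3.png

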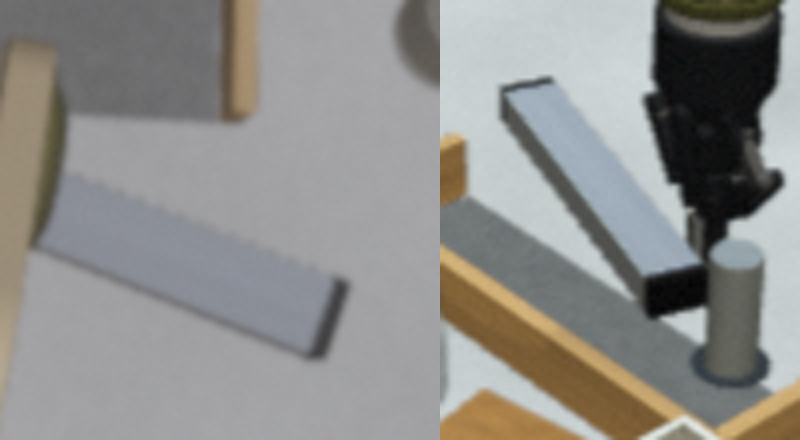

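```bash
cat >> h.py <<'E'
BO=np.array([.5845,.033]); BY=np.radians(.8)
def barpose(far,near,cam="top",end=-1):
    """top corners (z=.028) of right (end=-1) or left end -> centre, yaw"""
    f=px(*far,.028,cam)[:2];n=px(*near,.028,cam)[:2];ax=(f-n);L=np.linalg.norm(ax);ax/=L
    yaw=np.arctan2(ax[1],ax[0]);m=(f+n)/2;c=m-end*.13*np.array([-ax[1],ax[0]])
    return c,np.degrees(yaw),L
def ends(c,yaw):
    t=np.radians(yaw);y=np.array([-np.sin(t),np.cos(t)]);R=np.array([[np.cos(BY),-np.sin(BY)],[np.sin(BY),np.cos(BY)]])
    return [(R.T@(c+s*.13*y-BO)).round(4) for s in(1,-1)]
E
python3 - <<'E'
from h import *
c,y,L=barpose((377,270.25),(370,289)); print(c,y,L,ends(c,y))
a=px(272,190.75,.028,"scene")[:2];b=px(235,142,.028,"scene")[:2];d=a-b
yw=np.arctan2(-d[0],d[1]);print(a,b,np.linalg.norm(d),np.degrees(yw),(a+b)/2-.02*np.array([np.cos(yw),np.sin(yw)]))
E
```

```text
[ 0.53383477 -0.05846851] -19.377219474097235 0.03893204160311155 [array([-0.0071,  0.0313]), array([-0.0968, -0.2128])]
[0.59320554 0.06128419] [ 0.51219059 -0.17980523] 0.25433742883828925 -18.574251027201868 [ 0.53373984 -0.05288985]
```

Both views agree: bar centre (0.534,-0.056), yaw about -19.5°. Next I shift the fingers to the middle of the near face and push the bar straight in.

```bash
python3 -m inch '[[1,[0,-0.4,0],0.5],[1,[0,-0.2,0],0.5],[1,[0,0,0.4],0.5],[1,[0,0,0.6],0],[1,[0,0,0.7],0],[1,[0,0,0.7],0],[1,[0,0,0.4],0],[1,[0,0,0],0]]'; python3 -c "
from h import *
s=env.observe();p=np.array(s['position'])[:2];t=np.radians(-19.5);c=np.array([.534,-.056]);R=np.array([[np.cos(t),-np.sin(t)],[np.sin(t),np.cos(t)]]);print(R.T@(p-c))"
```

```text
time_s: 5.07
position: [0.4846, -0.0321, 0.1864]
tool_rot: [[0.0, 0.94, -0.342], [-0.0, -0.342, -0.94], [-1.0, 0.0, 0.0]]
ft_force: [0.2, -0.4, 0.4]
grip_width: 0.0001
[-0.05457724  0.00598704]
```

```bash
python3 -m inch '[[1,[0,0.26,0],0],[1,[0,0.26,0],0],[1,[0,0.26,0],0],[1,[0,0.26,-0.04],0],[1,[0,0.26,-0.04],0],[1,[0,0.26,-0.04],0],[1,[0,0.26,-0.04],0],[1,[0,0.26,-0.04],0]]'; python3 -c "
from h import *
a=optics.get_image('top')[:,:,::-1];b=optics.get_image('scene')[:,:,::-1]
a=cv2.resize(a[150:330,170:400],None,fx=3,fy=3,interpolation=2)
b=cv2.resize(b[110:250,190:330],None,fx=4,fy=4,interpolation=2)
cv2.imwrite('pics/t4.png',a);cv2.imwrite('pics/s4.png',b)"
```

```text
time_s: 5.73
position: [0.5465, -0.0453, 0.1862]
tool_rot: [[-0.0, 0.941, -0.339], [0.0, -0.339, -0.941], [-1.0, -0.0, 0.0]]
ft_force: [-0.9, 0.5, 0.7]
grip_width: 0.0002
```

View pics/t4.png

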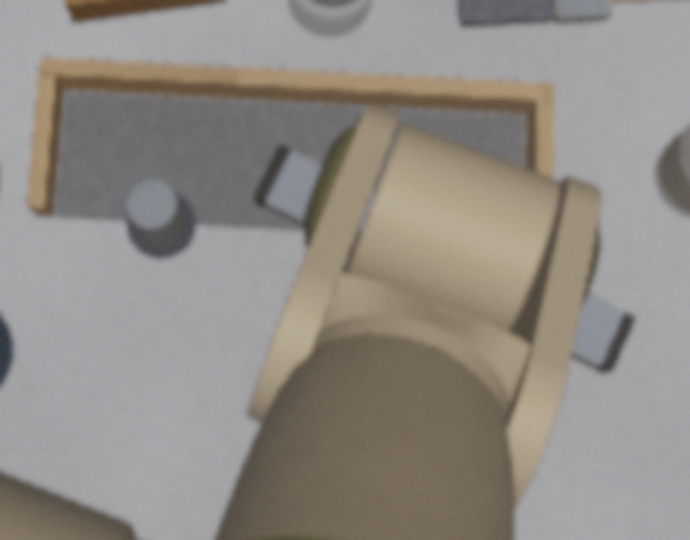

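View pics/s4.png

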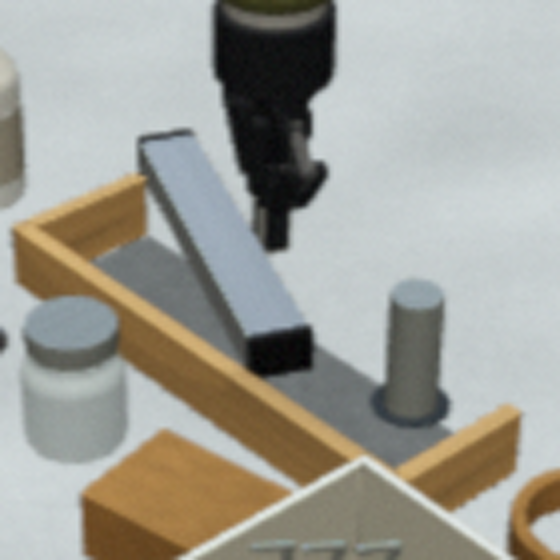

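```bash
python3 - <<'E'
from h import *
g=lambda x,y:(170+x/3-.3,150+y/3-.3)
for a in (barpose(g(633,316),g(608,371)),barpose(g(285,146),g(258,199),end=1)): print(a,ends(*a[:2]))
P=[px(*g(*q),.028)[:2] for q in((285,146),(258,199),(608,371),(633,316))]
c=np.mean(P,0);d=P[0]-P[3];e=P[1]-P[2];d=d+e;y=np.degrees(np.arctan2(-d[0],d[1]));print(c,y,ends(c,y),env.observe()['position'])
E
```

```text
(array([ 0.5718751 , -0.06699119]), np.float64(-23.15119536206562), np.float64(0.03980612278450835)) [array([0.0388, 0.019 ]), array([-0.0668, -0.2186])]
(array([ 0.56835706, -0.07285468]), np.float64(-22.697339871145573), np.float64(0.04029021529461644)) [array([0.0342, 0.0136]), array([-0.0695, -0.2248])]
[ 0.56964187 -0.06972238] -22.707898161910613 [array([0.0356, 0.0167]), array([-0.0681, -0.2217])] [ 0.54700755 -0.04566     0.18632647]
```

Stage 1 holds: the left end is about 36 mm into the bay and the right end is outside. Next, go round to the right end face and push along the bar's axis.

```bash
python3 -m inch '[[1,[0,-0.5,0],0.5],[1,[0,-0.5,0],0],[1,[0,0,0.8],0],[1,[0,0,1],0],[1,[0,0,1],0],[1,[0,0,1],0],[1,[0,0,1],0],[1,[0,0,1],0]]';python3 -m inch '[[1,[0,0,0.4],0],[1,[0,0.5,0],0],[1,[0,0.5,0],0],[1,[0,0.5,0],0],[1,[0,0.5,0],0],[1,[0,0,0],0],[1,[0,0,0],0],[1,[0,0,0],0]]'; python3 -c "
from h import *
s=env.observe();p=np.array(s['position'])[:2];t=np.radians(-22.7);c=np.array([.570,-.070]);R=np.array([[np.cos(t),-np.sin(t)],[np.sin(t),np.cos(t)]]);print(R.T@(p-c))
a=optics.get_image('top')[:,:,::-1];b=optics.get_image('scene')[:,:,::-1]
a=cv2.resize(a[150:330,170:400],None,fx=3,fy=3,interpolation=2)
b=cv2.resize(b[90:250,190:330],None,fx=3,fy=3,interpolation=2)
cv2.imwrite('pics/t5.png',a);cv2.imwrite('pics/s5.png',b)"
```

```text
time_s: 6.5
position: [0.451, -0.1968, 0.1864]
tool_rot: [[0.001, 0.925, -0.38], [-0.001, -0.38, -0.925], [-1.0, 0.001, 0.0]]
ft_force: [1.2, -0.1, 0.0]
grip_width: 0.0001
time_s: 7.17
position: [0.5021, -0.2288, 0.1861]
tool_rot: [[-0.001, 0.925, -0.38], [0.001, -0.38, -0.925], [-1.0, -0.001, -0.0]]
ft_force: [-0.1, -0.0, 0.7]
grip_width: -0.0001
[-0.00138956 -0.17268094]
```

View pics/t5.png

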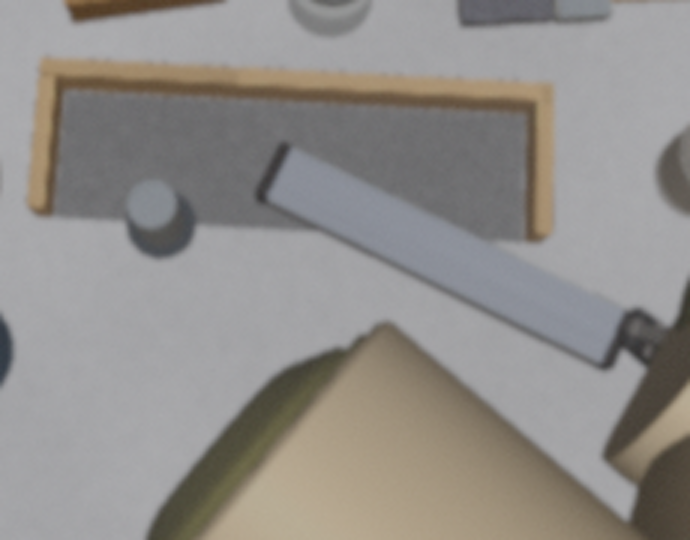

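View pics/s5.png

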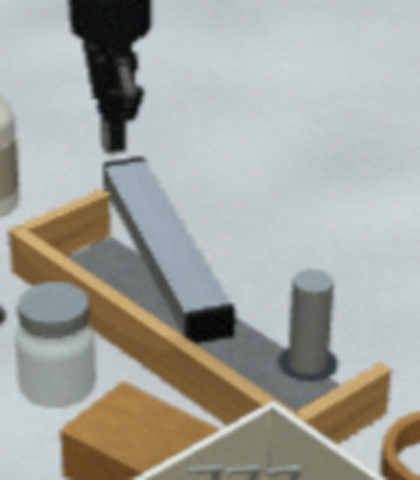

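The whole bar is visible, its left end in the bay right of the post, and the finger is just off the right end face at crop (630,335).

```bash
python3 -m inch '[[1,[0,0,-0.25],0],[1,[0,0,-0.25],0],[1,[0,0,-0.25],0],[1,[0,0,-0.25],0],[1,[0,0,-0.25],0],[1,[0,0,-0.25],0],[1,[0,0,-0.25],0],[1,[0,0,-0.25],0]]'; python3 -c "
from h import *
a=optics.get_image('top')[:,:,::-1]
a=cv2.resize(a[150:330,170:400],None,fx=3,fy=3,interpolation=2)
cv2.imwrite('pics/t6.png',a)"
```

```text
time_s: 7.93
position: [0.5257, -0.1732, 0.1864]
tool_rot: [[0.0, 0.925, -0.38], [-0.0, -0.38, -0.925], [-1.0, 0.0, 0.0]]
ft_force: [-0.5, -2.2, 0.2]
grip_width: -0.0001
```

View pics/t6.png

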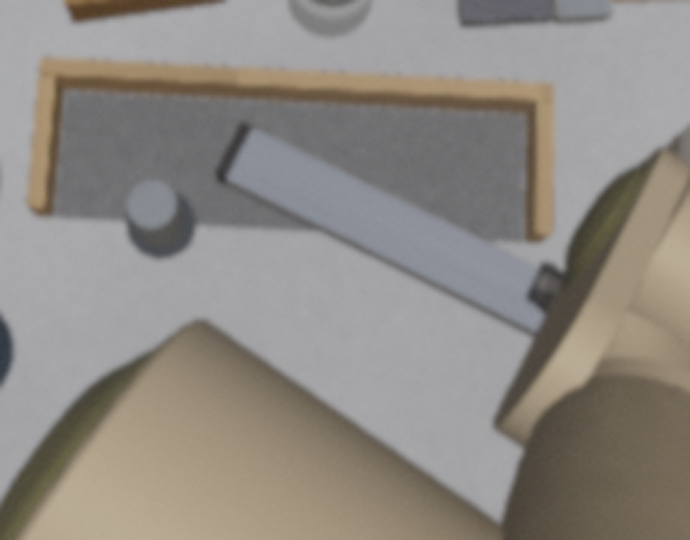

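```bash
python3 - <<'E'
from h import *
g=lambda x,y:(170+x/3-.3,150+y/3-.3)
a=barpose(g(246,126),g(220,180),end=1); print(a,ends(*a[:2]))
P=px(*g(220,180),.028)[:2]; Q=px(*g(532,333),.028)[:2]; d=P-Q; y=np.arctan2(-d[0],d[1]); yy=np.degrees(y)
c=P-.13*np.array([-np.sin(y),np.cos(y)])+.02*np.array([np.cos(y),np.sin(y)])
print(c,yy,ends(c,yy))
E
```

```text
(array([ 0.58329667, -0.04761501]), np.float64(-21.089644532396818), np.float64(0.040748802551494)) [array([0.0461, 0.04  ]), array([-0.0508, -0.2012])]
[ 0.57955762 -0.04669138] -22.60575303370778 [array([0.0456, 0.0397]), array([-0.0577, -0.1989])]
```

```bash
python3 -m inch '[[1,[0,0,-0.25],0],[1,[0,0,-0.25],0],[1,[0,0,-0.25],0],[1,[0,0,-0.25],0],[1,[0,0,-0.25],0],[1,[0,0,-0.25],0],[1,[0,0,-0.25],0],[1,[0,0,-0.25],0]]'; python3 -c "
from h import *
a=optics.get_image('top')[:,:,::-1];b=optics.get_image('scene')[:,:,::-1]
a=cv2.resize(a[150:330,170:400],None,fx=3,fy=3,interpolation=2)
b=cv2.resize(b[90:250,190:330],None,fx=3,fy=3,interpolation=2)
cv2.imwrite('pics/t7.png',a);cv2.imwrite('pics/s7.png',b)"
```

```text
time_s: 8.65
position: [0.5484, -0.1177, 0.1863]
tool_rot: [[-0.0, 0.925, -0.38], [-0.0, -0.38, -0.925], [-1.0, -0.0, 0.0]]
ft_force: [-1.3, -2.3, -0.5]
grip_width: 0.0002
```

View pics/t7.png

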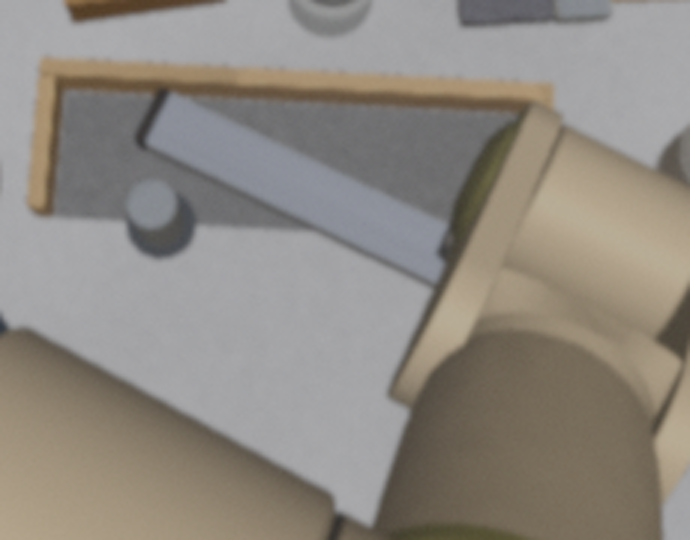

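View pics/s7.png

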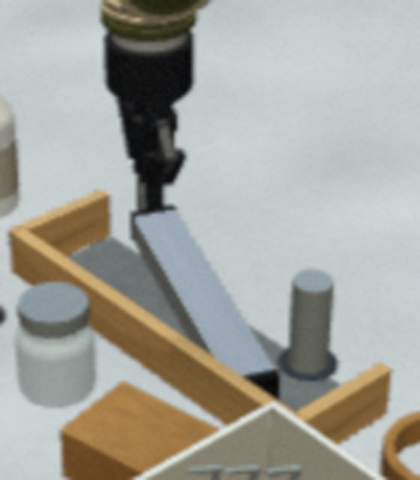

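```bash
cat >> h.py <<'E'
g=lambda x,y:(170+x/3-.3,150+y/3-.3)
def near(p,q):
    P=px(*g(*p),.028)[:2]; Q=px(*g(*q),.028)[:2]; d=P-Q; y=np.arctan2(-d[0],d[1]); yy=np.degrees(y)
    c=P-.13*np.array([-np.sin(y),np.cos(y)])+.02*np.array([np.cos(y),np.sin(y)]); return c,yy,ends(c,yy)
E
python3 - <<'E'
from h import *
a=barpose(g(166,91),g(140,145),end=1); print(a,ends(*a[:2]))
print(near((140,145),(438,286)))
E
```

```text
(array([0.60518494, 0.0073214 ]), np.float64(-20.40271419380055), np.float64(0.04097941090841412)) [array([0.0673, 0.0952]), array([-0.0267, -0.1472])]
(array([0.60161423, 0.00817346]), np.float64(-21.79036587867773), [array([0.0667, 0.095 ]), array([-0.0332, -0.1451])])
```

```bash
python3 -m inch '[[1,[0,0,-0.1],0],[1,[0,0,-0.1],0],[1,[0,0,-0.1],0],[1,[0,0,-0.1],0],[1,[0,0,-0.1],0],[1,[0,0,-0.1],0],[1,[0,0,-0.1],0],[1,[0,0,0],0]]'; python3 -c "
from h import *
a=optics.get_image('top')[:,:,::-1]
a=cv2.resize(a[150:330,170:400],None,fx=3,fy=3,interpolation=2)
cv2.imwrite('pics/t8.png',a)"
```

```text
time_s: 9.42
position: [0.5563, -0.0985, 0.1863]
tool_rot: [[0.0, 0.925, -0.379], [0.0, -0.379, -0.925], [-1.0, 0.0, -0.0]]
ft_force: [0.2, 0.4, 0.2]
grip_width: 0.0002
```

View pics/t8.png

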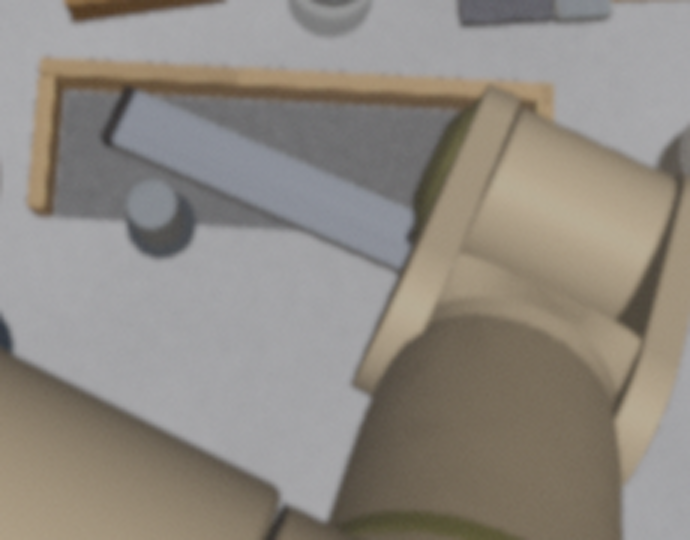

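```bash
python3 - <<'E'
from h import *
a=barpose(g(132,90),g(106,142),end=1); print(a,ends(*a[:2]))
print(near((106,142),(400,270)))
E
```

```text
(array([0.60374644, 0.03077892]), np.float64(-21.008714223297556), np.float64(0.03968245546047619)) [array([0.0675, 0.1182]), array([-0.0291, -0.1232])]
(array([0.60626024, 0.03023054]), np.float64(-19.956221441119652), [array([0.0678, 0.1185]), array([-0.0244, -0.1246])])
```

Bar centre is about (0.605,0.030), yaw -20°, with its left end behind the post at bay y 0.118. Next, retract and go round to the near face, right of centre.

```bash
python3 -m inch '[[1,[0,0,0.5],0],[1,[0,-0.6,0.1],0],[1,[0,-0.9,0],0],[1,[0,-0.3,-0.5],0],[1,[0,0,-1],0],[1,[0,0,-1],0],[1,[0,0,-0.9],0],[1,[0,0,0],0]]'; python3 -c "
from h import *
s=env.observe();p=np.array(s['position'])[:2];t=np.radians(-20.4);c=np.array([.605,.0305]);R=np.array([[np.cos(t),-np.sin(t)],[np.sin(t),np.cos(t)]]);print(R.T@(p-c))"
```

```text
time_s: 10.13
position: [0.539, 0.0027, 0.1865]
tool_rot: [[0.001, 0.926, -0.377], [0.001, -0.377, -0.926], [-1.0, 0.001, -0.001]]
ft_force: [-0.5, 0.5, 1.0]
grip_width: 0.0006
[-0.05215052 -0.04904951]
```

```bash
python3 -m inch '[[1,[0,0.25,-0.08],-0.5],[1,[0,0.25,-0.08],-0.5],[1,[0,0.25,-0.07],-0.5],[1,[0,0.25,-0.06],-0.5],[1,[0,0.25,-0.05],-0.5],[1,[0,0.25,-0.04],-0.5],[1,[0,0.25,-0.03],-0.5],[1,[0,0.25,-0.02],-0.5]]'; python3 -c "
from h import *
a=optics.get_image('top')[:,:,::-1];b=optics.get_image('scene')[:,:,::-1]
a=cv2.resize(a[150:330,170:400],None,fx=3,fy=3,interpolation=2)
b=cv2.resize(b[90:250,190:330],None,fx=4,fy=4,interpolation=2)[:600]
cv2.imwrite('pics/t9.png',a);cv2.imwrite('pics/s9.png',b)"
```

```text
time_s: 10.8
position: [0.5997, -0.0028, 0.1862]
tool_rot: [[-0.001, 0.999, -0.039], [0.0, -0.039, -0.999], [-1.0, -0.001, -0.0]]
ft_force: [-2.0, 0.0, -0.4]
grip_width: -0.0001
```

View pics/t9.png

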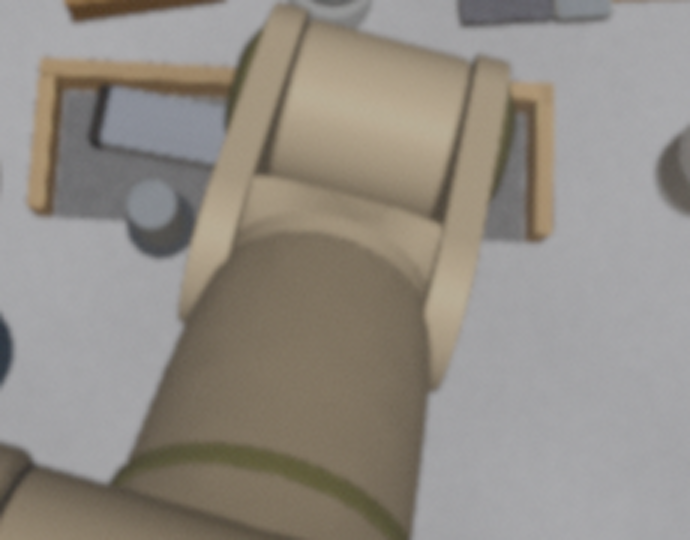

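View pics/s9.png

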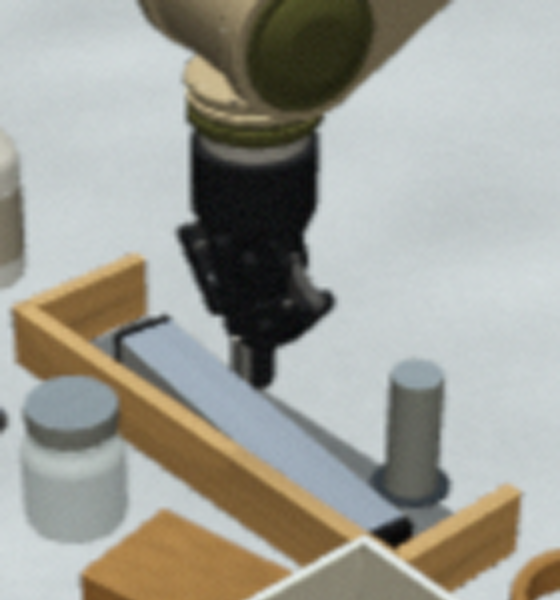

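```bash
python3 -m inch '[[1,[0,0.15,0],-0.3],[1,[0,0.15,0],-0.3],[1,[0,0.12,0],0],[1,[0,0.12,0],0],[1,[0,0.08,0],0],[1,[0,0.08,0],0],[1,[0,0.04,0],0],[1,[0,0,0],0]]'; python3 -c "
from h import *
a=optics.get_image('top')[:,:,::-1];b=optics.get_image('scene')[:,:,::-1]
a=cv2.resize(a[150:330,170:400],None,fx=3,fy=3,interpolation=2)
b=cv2.resize(b[90:250,190:330],None,fx=4,fy=4,interpolation=2)[:600]
cv2.imwrite('pics/t10.png',a);cv2.imwrite('pics/s10.png',b)"
```

```text
time_s: 11.57
position: [0.6221, -0.0025, 0.1863]
tool_rot: [[0.0, 1.0, 0.012], [0.0, 0.012, -1.0], [-1.0, 0.0, -0.0]]
ft_force: [0.2, -0.6, -1.1]
grip_width: -0.0002
```

View pics/s10.png

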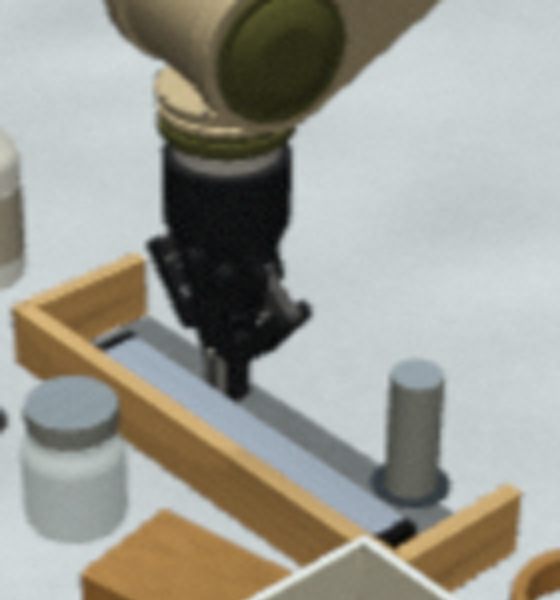

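View pics/t10.png

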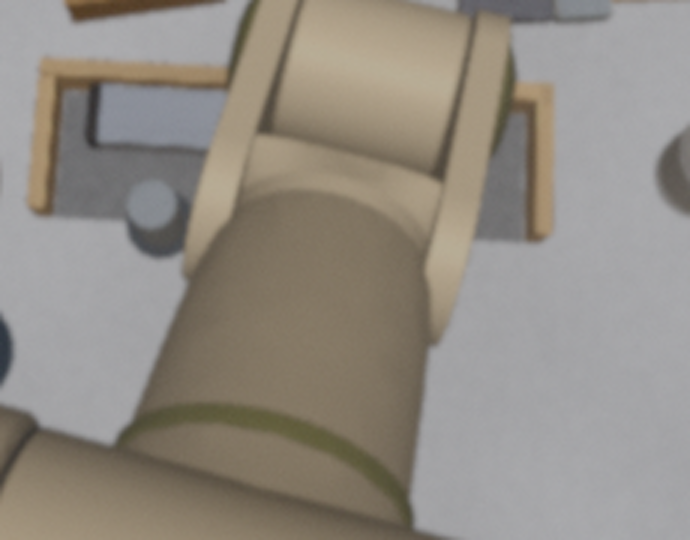

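```bash
python3 -m inch '[[1,[0,0.05,0],0],[1,[0,0.05,0],0],[1,[0,0.05,0],0],[1,[0,0.05,0],0],[1,[0,0,0],0],[1,[0,0,0],0],[1,[0,0,0],0],[1,[0,0,0],0]]'
```

```text
time_s: 12.33
position: [0.6256, -0.0025, 0.1863]
tool_rot: [[-0.01, 1.0, 0.012], [0.0, 0.012, -1.0], [-1.0, -0.01, -0.0]]
ft_force: [-18.6, -1.9, 12.5]
grip_width: -0.0004
```

18.6 N at the tool: the bar is against the board. Backing off to look.

```bash
python3 -m inch '[[1,[0,-0.2,0],0],[1,[0,-0.5,0],0],[1,[0,-0.8,0],0],[1,[0,-1,0],0],[1,[0,-1,0],0],[1,[0,-1,0],0],[1,[-0.5,-1,0],0],[1,[-1,-0.5,0],0]]';python3 -m inch '[[1,[-1,0,1],0],[1,[-1,0,1],0],[1,[-1,0,1],0],[1,[0,0,1],0],[1,[0,0,1],0],[1,[0,0,1],0],[1,[0,0,1],0],[1,[0,0,1],0]]'; python3 -c "
from h import *
a=optics.get_image('top')[:,:,::-1];b=optics.get_image('scene')[:,:,::-1]
cv2.imwrite('pics/t11f.png',a)
a=cv2.resize(a[150:330,170:400],None,fx=3,fy=3,interpolation=2)
b=cv2.resize(b[90:250,190:330],None,fx=4,fy=4,interpolation=2)[:600]
cv2.imwrite('pics/t11.png',a);cv2.imwrite('pics/s11.png',b)"
```

```text
time_s: 13.0
position: [0.4446, -0.0042, 0.2296]
tool_rot: [[-0.007, 1.0, 0.012], [0.002, 0.012, -1.0], [-1.0, -0.007, -0.002]]
ft_force: [0.5, 0.1, 1.4]
grip_width: -0.0
time_s: 13.67
position: [0.4505, -0.2445, 0.32]
tool_rot: [[0.001, 1.0, 0.012], [-0.001, 0.012, -1.0], [-1.0, 0.001, 0.001]]
ft_force: [0.7, -0.2, 0.0]
grip_width: -0.0001
```

View pics/s11.png

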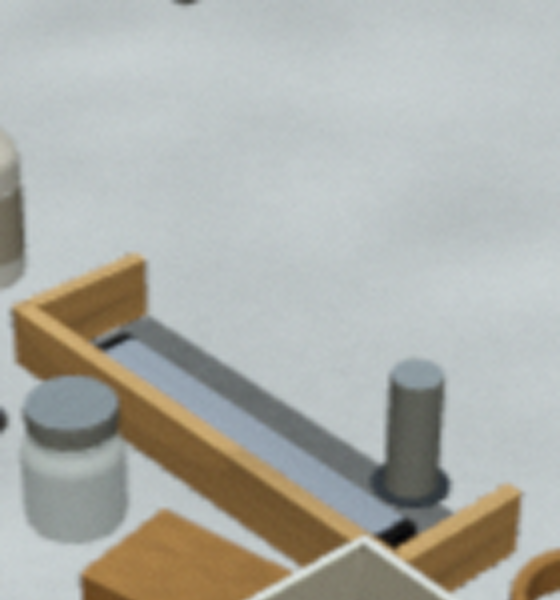

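View pics/t11.png

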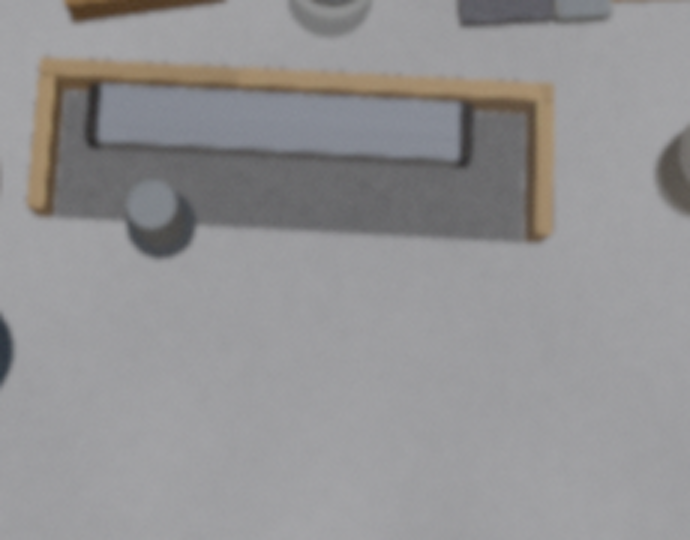

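View pics/t11f.png

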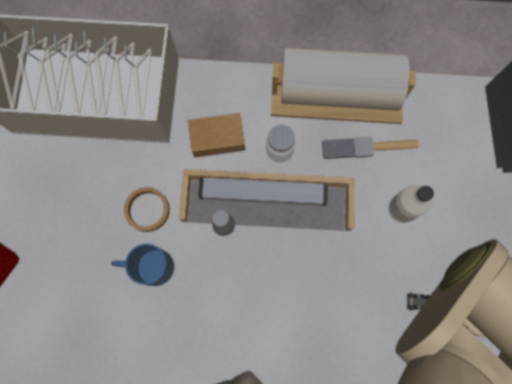

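```bash
python3 - <<'E'
from h import *
print(near((90,146),(466,165)))
env.close_job()
E
```

```text
(array([0.65035699, 0.04002414]), np.float64(0.8731112686471026), [array([0.0658, 0.1361]), array([ 0.0661, -0.1239])])
the job is handed in; nothing more can be done
```

The bar lies flat against the back board of the bay, behind the post, and I have handed the job in at about 14 s. No verdict was reported back.

**What I did:** I used only pushes with the shut fingers.
1. I pushed the post-side end forward, turning the bar to about -20° so that this end led.
2. I pushed the middle of the bar in. The post-side end was then about 35 mm inside the bay and the other end about 68 mm outside, both measured.
3. I pushed along the bar's axis on its right end, sliding the left end behind the post.
4. I pushed the right end in until the tool felt 18.6 N at the back board, then withdrew the hand.

**Last checks, from the top picture:**

| Check | Measured | Needed |
|---|---|---|
| Post-side end, x in bay | about 66 mm | 58 to 80 mm (70 is touching) |
| Free end, x in bay | about 66 mm | 58 to 80 mm |
| Post-side end, y in bay | about 136 mm | 90 to 165 mm |
| Angle of bar to the bay | about 0.1° | parallel |

- **Disagreement:** Both ends measure about 4 mm short of touching, although the push force showed the bar on the board. I put this down to camera and calibration error of a few mm.
- **Surroundings:** The mug, spray, tape, jar, box and brush look unmoved in the last pictures. I compared them by eye and did not measure them.
- **Hand:** It is clear of the bay, at about (0.45, -0.24) and 0.32 m up.

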